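Load the spice mill, fit its lid and hold it at pulse

ROBOT

A 6-joint arm with a two-finger parallel gripper is mounted at the origin on the work surface. World frame = base frame: x ahead of the robot, y to its left, z up, the work surface at z = 0. Lengths are in m, angles in rad, forces in N, time in s.
With the tool pointing down it reaches from about 0.35 to 0.85 m from the base axis. Payload 8.1 kg.
Tool frame: the origin (TCP) lies midway between the tips of the shut fingers; the grasp point (between the pads) lies 19 mm behind it (robot.grip_point_offset is the distance from the TCP to the grasp point, in m); z points along the fingers, y is the line along which they close (so a half turn about z gives the same grasp; the last joint's range is limited). The gripper opens to 93 mm and grips with 3 to 60 N. Pads are 15 mm wide; open, the fingers measure 128 mm over their backs; the gripper's body (75 mm by 188 mm) begins 65 mm behind the grasp point.
Start: joints at [-1.267, 0.13, 1.488, -0, 1.523, -0.085], TCP at [0.227, -0.555, 0.219] pointing down, gripper open.
Joint ranges: [-2.96, 2.96], [-0.89, 2.26], [0.02, 2.5], [-1.34, 4.48], [0, 2.73], [-2.66, 2.66]. Speed limits (rad/s): [2.39, 2.39, 2.79, 3.14, 3.14, 3.14].

INTERFACE

Orientations are given as a rotation vector (axis times angle).
In Python, from plant import robot, read_camera, job gives the robot as it stands.
- The arm moves only by the shell command python3 -m inch 'ROWS' [FORCE]. ROWS is JSON, one flat list of numbers, 5 for each row, row after row: the shift along the world's x, y, z in mm, then the turn about the world's z in degrees, then the opening in per cent of the stroke, from 0 (shut) to 100 (fully open). In form: [dx, dy, dz, yaw, hand, dx, dy, dz, yaw, hand, ...]. A call has 1 to 10 rows; each row is the pose to reach, as a shift and turn from the pose commanded when the call began; what a row does not reach only later rows make up. A row lasts 1/12 s, in which the tool goes at most 41.7 mm and 7.16 degrees, less where a joint would pass 70% of its speed; a pose out of reach is approached as far as the arm can. A call with a gripper value outside its range is refused whole. The fingers move at their own pace and stop on an object; FORCE is the grip in N (left out, the last holds). Time passes only in rows, so rows that repeat a pose let the fingers close. It gives the time, the measured TCP pose, the force, the opening and the grip force at its end, in the units of the state.
- robot.read_state(): the state, without advancing time (a new reading comes with each control period).
- read_camera(name): name is "scene" or "side" or "wrist"; returns a dict with "image" (384x512x3 uint8, blue, green, red), "K" (3x3 intrinsics, pixels), "extrinsics" (4x4, takes a point from world to camera coordinates); the wrist camera has in their place "mount" (4x4, takes a point from camera to tool coordinates, whose origin is the TCP and whose axes are the flange's). Camera axes: x right, y down, z forward; pixel columns grow to the right and rows downward; lengths in m; the calibration is good to about 2 mm. The wrist camera is an equidistant fisheye: a pixel r from the principal point sees the ray r / f radians off the axis. A picture is of the moment at which its call begins: read the wrist's pose just before it. There is no depth.
- job.close_job(): hands the job in; it is judged then, once.
The state is a dict: "t": time; "q": joint angles; "dq": joint speeds; "joint_torque": joint torques, N m; "tool_pos": TCP position; "orientation": TCP orientation; "force": force on the tool from outside, world axes, zero at the start; "wrist_torque": the same for the moment, N m; "opening": finger opening in m; "gripper_force": force on a finger pad.
Only numpy, scipy, OpenCV 4.12 (cv2) and the standard library are available. Lean on these libraries where they do the work, as an engineer would, in place of code of your own. Each camera call takes 0.05 s, during which the arm holds its last target. There are 200 camera calls.

TASK

Run the spice mill at pulse on the cinnamon: drop the piece from the chopping board into its bowl, then set the mill's lid in with its two lugs through the gates of the collar and seat it fully down. Twist the lid clockwise halfway to its lock, to the wide rib on the collar where the mill pulses, never on into the lock click, and finish while still holding the lid there: it is sprung and would turn back if let go. Leave the other things on the worktop alone.

Things in the scene. Friction and masses are not known exactly. Their poses are not given: they have to be found in the camera images.
- mill: Spice mill, fixed: round steel motor body, 108 mm across the foot, 131 mm high, with a black collar 102 mm across on top. Origin at the centre of its underside, z up. The collar's inward flange (127 to 131 mm up) leaves a round opening of radius 40 mm, with two gates 34 degrees wide, out to radius 46 mm, centred on the mill's own +x and -x. The lug track below the flange has its floor 120 mm up.
- mill_bowl (a point): Centre of the mouth of the mill's steel grinding bowl, on the mill's axis, 120 mm above its foot (level with the lug track's floor, 11 mm below the collar's top). The bowl is 64 mm across inside and 44 mm deep; a small blade lies on its floor.
- mill_gate (a point): The middle of one of the two gates (the one on the mill's +x), at the level of the collar's top, 43 mm from the axis. The other gate is diametrically opposite. Gates and lugs are alike, so the lid fits either way round.
- mill_pulse_mark (a point): The wide raised rib (8 mm) on the collar's top that marks pulse, 50 degrees clockwise from above from the +x gate, 48.5 mm from the axis; a like rib lies opposite. With the lid's bar end pointing at it the ring is at half turn. Two thin ribs at 95 degrees mark the lock; a thin one lies at each gate.
- pulse_ring (a joint): Angle (rad) of the sprung switch ring in the track: 0 at rest, growing clockwise from above. A 27 degree pocket under each gate takes a lug; the lid turns freely up to 5 degrees (10 if it lay against the far wall), then carries the ring. Half turn (pulse) 0.785; from about 1.02 the lugs climb the click (needs about 0.4 N m), lock 1.57. The spring resists with 0.06 N m at rest, 0.11 at pulse.
- lid: The mill's lid: loose grey cap with a black grip bar across its top, about 90 to 140 g, standing bar up on the worktop. Origin at the centre of its underside, z up. Skirt radius 38 mm up to 15 mm, cap radius 45 mm from 15 to 24 mm. Two lugs at the foot of the skirt on its +x and -x, out to radius 44 mm, 12 mm wide, 5 mm high. Fully seated, its origin is 120 mm above the mill's foot, on its axis.
- lid_bar (a point): Centre of the lid's grip bar, 37 mm above the lid's underside. The bar runs along the lid's x, over the lugs: 58 mm long, 16 mm wide (y), 26 mm high (24 to 50 mm above the underside).
- cinnamon: A piece of cinnamon stick (double quill), brown, 40 mm long along its x, 17.4 mm wide (y), 9 mm thick, 12 g, lying flat on the board. Origin at the centre of its underside, z up.
- board: The wooden chopping board, fixed, 180 mm (x) by 130 mm (y), 16 mm thick. Origin at the centre of its underside. It lies on one side of the mill, the lid on the other; which side varies.
- teaspoon: A steel measuring spoon, 140 mm long; to be left alone. Origin at its underside.
- jar_lid: A plain flat aluminium jar lid, 72 mm across, 14 mm high, with no bar; not the mill's lid, to be left alone. Origin at the centre of its underside.
- jar: A glass jar, 88 mm across, 110 mm high; to be left alone. Origin at the centre of its underside.
- oil: An oil bottle, 58 mm across, 210 mm high; to be left alone. Origin at the centre of its underside.
- mug: A white mug, 80 mm across, 90 mm high; to be left alone. Origin at the centre of its underside.
- egg_dish: A terracotta dish with three eggs, 110 mm across, 62 mm high; to be left alone. Origin at the centre of its underside.
- pepper: A wooden pepper mill, 54 mm across, 142 mm high; to be left alone. Origin at the centre of its underside.
Things that resemble listed ones, but are neither listed nor needed, are in the scene too. Several things look just like the lid: the one meant starts farthest to the robot's right.

How it is judged:
On the way, in this order (a step that is already met when the one before it is completed fails the run):
1. the cinnamon lies in the mill's bowl, let go (horizontal distance between cinnamon and mill below 0.03 m and z of cinnamon in the frame of mill between 0.07 and 0.116 m and contact force between the fingers and cinnamon below 0.1 N), for 0.2 s.
2. the lid is seated in the collar with its lugs in the track, the ring not yet past a quarter of the way (horizontal distance between lid and mill below 0.004 m and z of lid in the frame of mill between 0.117 and 0.1225 m and value of joint pulse_ring below 0.4 rad), for 0.1 s.
3. the lid is turned halfway, to pulse, and held by the gripper (value of joint pulse_ring between 0.58 and 0.99 rad and contact force between the fingers and lid above 2 N), for 0.3 s.
At the end, for the whole second after the job is handed in: The gripper still holds the lid (at least 2 N on it), seated in the collar (origin within 4 mm of the mill's axis and 117 to 123.5 mm above its foot, upright within 0.08 rad), with the switch ring between 0.58 and 0.99 rad (half turn, 0.785), and the cinnamon lies in the bowl under it (all of step 3 and horizontal distance between lid and mill below 0.004 m and z of lid in the frame of mill between 0.117 and 0.1235 m and angle between the z axis of lid and the z axis of mill, either way round below 0.08 rad and horizontal distance between cinnamon and mill below 0.03 m and z of cinnamon in the frame of mill between 0.07 and 0.116 m); the arm keeps its last pose, push and grip.
It fails at once if the lid is driven on into the lock click (value of joint pulse_ring above 1.1 rad).
It fails at once if another thing on the worktop is moved by more than 30 mm (distance of any of teaspoon, jar_lid, jar, oil, mug, egg_dish, pepper from where it was at the start of the episode above 0.03 m).
It also fails if it takes over 62 s, if anything falls off the work surface, if the arm or the gripper's body presses on something with over 40 N, if the wrist force passes 120 N, or if a joint passes its speed limit or range.

## Working session

There is one attempt and no reset: what is moved stays moved. The work goes in short steps, Python scripts to look and compute and a shell command to move; the robot and the scene stay as the last step left them, time stands still between calls to the robot, and variables do not carry over. Pictures are saved under pics/ and viewed, at most 10 in all, crops included, and the job is handed in when it is done.

```bash
mkdir -p pics; ls
cat > h.py <<'E'
import numpy as np,cv2
from scipy.spatial.transform import Rotation as R
from plant import robot,read_camera,job
def pix(c,p):
    X=c["extrinsics"]@np.r_[p,1]; u=c["K"]@X[:3]; return u[:2]/u[2]
def ray(c,uv):
    T=np.linalg.inv(c["extrinsics"]); d=T[:3,:3]@np.linalg.inv(c["K"])@np.r_[uv,1]; return T[:3,3],d
def at(c,uv,z):
    o,d=ray(c,uv); return o+d*(z-o[2])/d[2]
def wat(c,s,uv,z):
    K=c["K"]; v=np.array([uv[0]-K[0,2],uv[1]-K[1,2]]); r=np.hypot(*v); th=r/K[0,0]
    d=np.r_[np.sin(th)*v/max(r,1e-9),np.cos(th)]
    Rt=R.from_rotvec(s["orientation"]).as_matrix(); M=c["mount"]
    o=Rt@M[:3,3]+s["tool_pos"]; d=Rt@M[:3,:3]@d
    return o+d*(z-o[2])/d[2]
E
python3 - <<'E'
from h import *
for n in ["scene","side","wrist"]:
    s=robot.read_state(); c=read_camera(n); cv2.imwrite(f"pics/{n}0.png",c["image"]); print(n,c["K"],np.round(c.get("extrinsics",c.get("mount")),3))
print(s)
a=cv2.imread("pics/scene0.png");b=cv2.imread("pics/side0.png")
cv2.imwrite("pics/s0.png",cv2.resize(a,(800,600)))
E
```

```text
pics
scene [[406.53928873   0.         263.68986149]
 [  0.         406.53928873 192.9221074 ]
 [  0.           0.           1.        ]] [[-0.731  0.682 -0.015  0.386]
 [ 0.543  0.568 -0.619 -0.245]
 [-0.414 -0.461 -0.785  1.371]
 [ 0.     0.     0.     1.   ]]
side [[476.59899414   0.         257.68622956]
 [  0.         476.59899414 191.0974151 ]
 [  0.           0.           1.        ]] [[-9.890e-01 -1.470e-01 -1.000e-03  5.310e-01]
 [-9.600e-02  6.560e-01 -7.490e-01  1.120e-01]
 [ 1.110e-01 -7.410e-01 -6.630e-01  1.206e+00]
 [ 0.000e+00  0.000e+00  0.000e+00  1.000e+00]]
wrist [[297.31863964   0.         255.77674134]
 [  0.         297.31863964 196.12289613]
 [  0.           0.           1.        ]] [[-0.001 -0.957 -0.291  0.081]
 [ 1.    -0.001 -0.001 -0.001]
 [ 0.    -0.291  0.957 -0.166]
 [ 0.     0.     0.     1.   ]]
{'t': 0.1, 'q': array([-1.26739526e+00,  1.31103279e-01,  1.48915712e+00,  3.20080436e-05,
        1.52297843e+00, -8.53921175e-02]), 'dq': array([ 0.00038799, -0.00167359, -0.00250649, -0.00037783, -0.00015718,
        0.00010615]), 'joint_torque': array([ 1.80542975e-03, -5.61339533e+01, -4.93099558e+01,  7.70437368e-02,
        2.91091623e-02, -3.99915689e-05]), 'tool_pos': array([ 0.22732923, -0.55472573,  0.21768908]), 'orientation': array([-3.08081037e+00, -6.06556487e-01,  2.31266319e-04]), 'force': array([ 0.46470309, -0.74188033, -0.20151865]), 'wrist_torque': array([-0.00149756, -0.0215626 ,  0.01226437]), 'gripper_force': 0.0, 'opening': 0.09284877738737024}
```

View pics/s0.png

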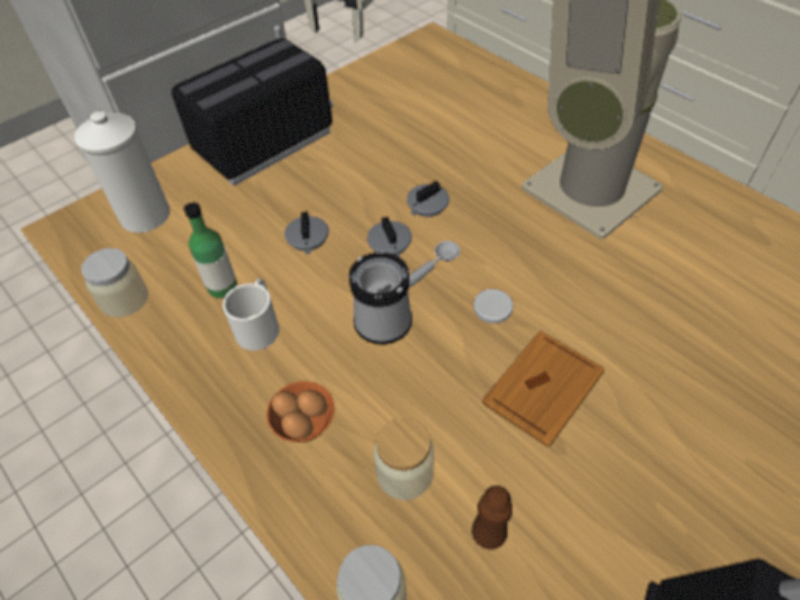

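View pics/side0.png

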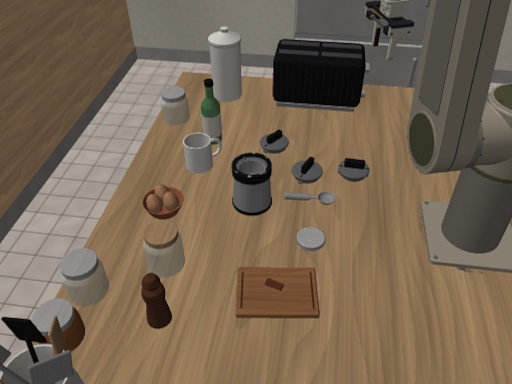

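Run:
```python
from h import *
S=read_camera("scene");D=read_camera("side")
f=.64
def tri(a,b):
    (o1,d1),(o2,d2)=ray(S,a),ray(D,b)
    A=np.c_[d1,-d2];t=np.linalg.lstsq(A,o2-o1,rcond=None)[0];return (o1+d1*t[0]+o2+d2*t[1])/2
for n,a,b,z in [("lidA",(307,230),(274,142),.02),("lidB",(389,237),(307,171),.02),("lidC",(428,199),(353,168),.02),
 ("collar",(379,273),(252,164),.131),("cinn",(538,380),(274,284),.02),("boardc",(545,388),(277,290),.016),("jarlid",(493,306),(311,238),.014),("spoon",(435,262),(310,197),.005),("oil",(192,210),(209,83),.21),("mug",(247,300),(198,140),.09)]:
    a=np.array(a)*f; print(n,at(S,a,z).round(3),at(D,b,z).round(3),tri(a,b).round(3))
im=cv2.resize(D["image"][120:220,220:380],(800,500),interpolation=cv2.INTER_CUBIC);cv2.imwrite("pics/c1.png",im)
```

```text
lidA [ 0.53  -0.307  0.02 ] [ 0.53  -0.302  0.02 ] [ 0.53  -0.306  0.018]
lidB [ 0.424 -0.178  0.02 ] [ 0.419 -0.175  0.02 ] [ 0.419 -0.183  0.013]
lidC [ 0.292 -0.203  0.02 ] [ 0.289 -0.208  0.02 ] [ 0.29  -0.206  0.02 ]
collar [ 0.559 -0.044  0.131] [ 0.558 -0.045  0.131] [ 0.558 -0.045  0.13 ]
cinn [0.464 0.239 0.02 ] [0.464 0.238 0.02 ] [0.464 0.239 0.021]
boardc [0.465 0.256 0.016] [0.456 0.25  0.016] [0.458 0.25  0.01 ]
jarlid [0.399 0.079 0.014] [0.391 0.08  0.014] [0.392 0.074 0.005]
spoon [ 0.395 -0.076  0.005] [ 0.403 -0.081  0.005] [ 0.403 -0.068  0.018]
oil [ 0.733 -0.305  0.21 ] [ 0.722 -0.298  0.21 ] [ 0.728 -0.321  0.197]
mug [ 0.739 -0.182  0.09 ] [ 0.736 -0.183  0.09 ] [ 0.738 -0.185  0.087]
```

View pics/c1.png

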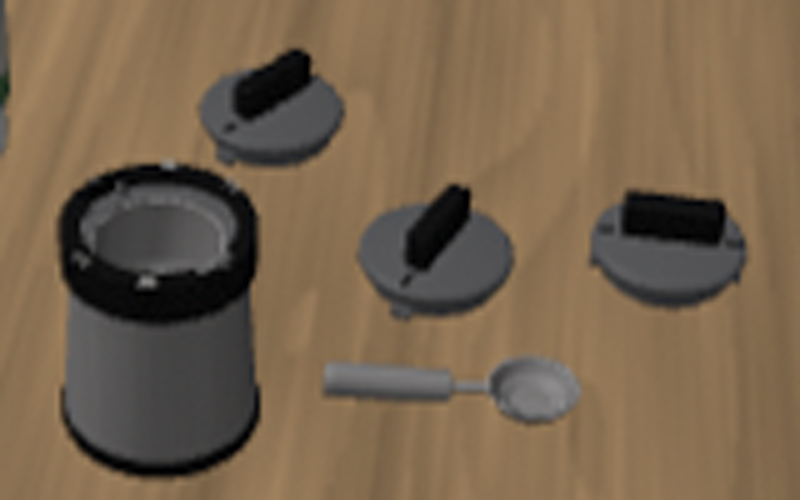

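Candidate lids: A scene(307,230)/side(274,142) y≈-0.305; B scene(389,237) y≈-0.18; C scene(428,199) y≈-0.205. A is farthest to the robot's right (smallest y), with bar and lugs visible in the crop. The mill collar is at crop (158,230), with white ribs. I'll raise the arm first (toaster nearby), then look at lid A from above.

```bash
python3 -m inch '[0,0,40,0,100, 0,0,80,0,100, 0,0,120,0,100, 30,25,130,0,100, 60,50,130,0,100, 90,75,130,0,100, 120,100,130,0,100, 150,125,130,0,100, 180,150,130,0,100, 210,175,130,0,100]' && python3 -m inch '[25,20,-5,0,100, 50,40,-20,0,100, 75,60,-40,0,100, 90,75,-60,0,100, 90,75,-60,0,100,90,75,-60,0,100]'
python3 - <<'E'
from h import *
s=robot.read_state(); c=read_camera("wrist"); np.savez("wl.npz",p=s["tool_pos"],o=s["orientation"])
cv2.imwrite("pics/wl.png",c["image"]); print(s["tool_pos"],s["orientation"],s["q"])
E
```

```text
t: 1.08
tool_pos: [0.4386, -0.3787, 0.3487]
orientation: [3.082, 0.607, 0.0]
force: [1.4, -0.3, 0.4]
opening: 0.093
gripper_force: 0.0
t: 1.58
tool_pos: [0.5272, -0.3038, 0.2867]
orientation: [-3.079, -0.61, 0.004]
force: [0.4, -0.3, -0.3]
opening: 0.093
gripper_force: 0.0
[ 0.527243   -0.30382078  0.28670195] [-3.07914423 -0.61010203  0.0044047 ] [-6.06869304e-01  1.39507974e-01  1.35538460e+00 -2.22807307e-04
  1.65050870e+00  5.72696542e-01]
```

View pics/wl.png

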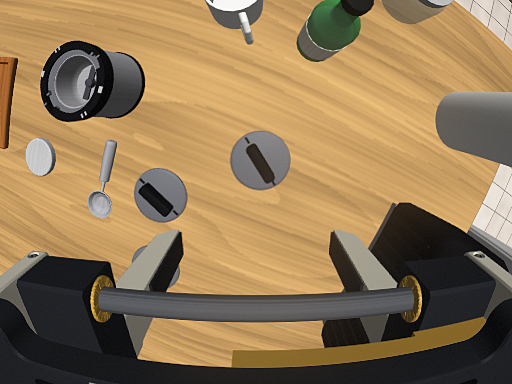

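Lid A sits at (260,160), with its bar running from about (251,144) to (270,181) and end marks at (247,138) and (273,189). Mill collar centre is at about (77,82).

Run:
```python
from h import *
c=read_camera("wrist");d=np.load("wl.npz");s={"tool_pos":d["p"],"orientation":d["o"]}
for u,z in [((260,160),.024),((260,162),.05),((247,138),.024),((273,189),.024),((251,144),.05),((270,181),.05),((77,82),.131)]: print(u,wat(c,s,u,z).round(4))
X=R.from_rotvec(d["o"]).as_matrix(); print("toolx yaw",np.degrees(np.arctan2(X[1,0],X[0,0])))
m=wat(c,s,(247,138),.024)-wat(c,s,(273,189),.024);print(np.degrees(np.arctan2(m[1],m[0])))
m=wat(c,s,(251,144),.05)-wat(c,s,(270,181),.05);print(np.degrees(np.arctan2(m[1],m[0])))
```

```text
(260, 160) [ 0.5332 -0.3058  0.024 ]
(260, 162) [ 0.5348 -0.3049  0.05  ]
(247, 138) [ 0.556  -0.2761  0.024 ]
(273, 189) [ 0.5    -0.3407  0.024 ]
(251, 144) [ 0.5532 -0.284   0.05  ]
(270, 181) [ 0.5153 -0.3281  0.05  ]
(77, 82) [ 0.5612 -0.0555  0.131 ]
toolx yaw 22.415061711963308
49.07586953278655
49.27079578137288
```

```bash
python3 -m inch '[5,37,0,0,100, 9,74,0,0,100, 13,111,0,0,100, 17,148,0,0,100, 21,185,0,0,100, 26,222,0,0,100, 31,258,0,0,100, 31,258,0,0,100, 31,258,0,0,100]'
python3 - <<'E'
from h import *
s=robot.read_state(); c=read_camera("wrist"); np.savez("wm.npz",p=s["tool_pos"],o=s["orientation"])
im=c["image"]; cv2.imwrite("pics/wm_full.png",im)
cv2.imwrite("pics/wm.png",cv2.resize(im[60:260,130:380],(750,600),interpolation=cv2.INTER_CUBIC)); print(s["tool_pos"],s["q"])
E
```

```text
t: 2.43
tool_pos: [0.559, -0.0469, 0.2906]
orientation: [3.081, 0.609, 0.004]
force: [-0.6, -0.6, 0.4]
opening: 0.093
gripper_force: 0.0
[ 0.55896546 -0.04693365  0.2906005 ] [-1.74956616e-01  2.62314375e-03  1.49170367e+00 -3.20402248e-04
  1.64423244e+00  1.00532747e+00]
```

View pics/wm.png

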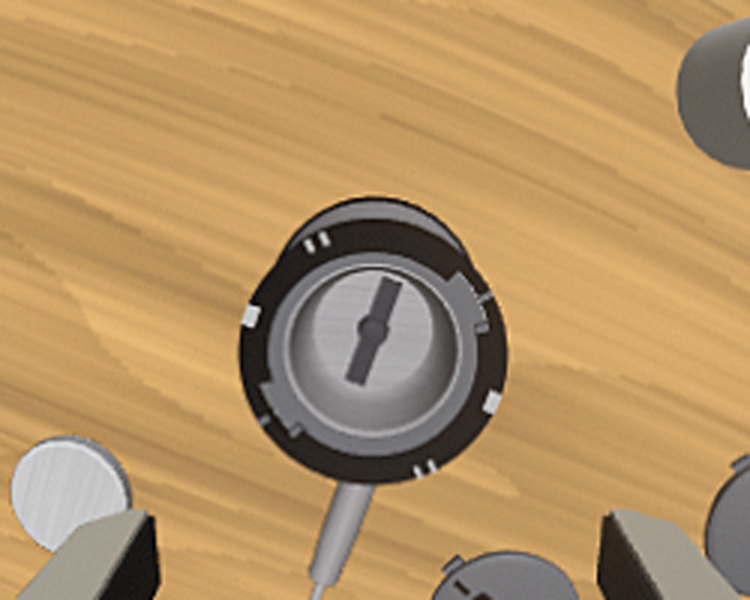

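Collar from above: gate ribs at crop (487,296) and (264,422), wide pulse ribs at (492,403) and (251,316), double lock ribs at (316,242) and (425,470). Clockwise from the gate gives pulse and then lock, as described.

```bash
python3 - <<'E'
from h import *
c=read_camera("wrist");d=np.load("wm.npz");s={"tool_pos":d["p"],"orientation":d["o"]}
w=lambda u:wat(c,s,np.array(u)/3+[130,60],.131)
for a,b in [((487,296),(264,422)),((492,403),(251,316)),((316,242),(425,470))]:
    A,B=w(a),w(b);print((A+B)[:2]/2,np.linalg.norm(A-B)/2,np.degrees(np.arctan2(*(A-B)[1::-1])))
E
python3 -m inch '[-10,37,0,0,100, -22,74,0,0,100, -35,110,0,0,100, -48,146,0,0,100, -60,183,0,0,100, -72,220,-20,0,100, -85,257,-40,0,100, -95,286,-60,0,100, -95,286,-60,0,100, -95,286,-60,0,100]'
python3 - <<'E'
from h import *
s=robot.read_state(); c=read_camera("wrist"); np.savez("wc.npz",p=s["tool_pos"],o=s["orientation"])
im=c["image"]
cv2.imwrite("pics/wc.png",cv2.resize(im[60:260,130:380],(750,600),interpolation=cv2.INTER_CUBIC)); print(s["tool_pos"],s["q"])
E
```

```text
[ 0.55904658 -0.04437517] 0.04878531312977166 -37.53348897771161
[ 0.55902957 -0.04420355] 0.04860077391867996 -88.11878784584594
[ 0.55902664 -0.04391948] 0.04886508804173938 47.140154903598805
t: 3.37
tool_pos: [0.4628, 0.2382, 0.2274]
orientation: [3.081, 0.608, -0.004]
force: [1.7, 0.4, -1.3]
opening: 0.0927
gripper_force: 0.0
[0.46280668 0.23818846 0.22739542] [ 3.77094382e-01 -8.65685084e-02  1.69243640e+00 -4.29316167e-04
  1.53835321e+00  1.55828090e+00]
```

View pics/wc.png

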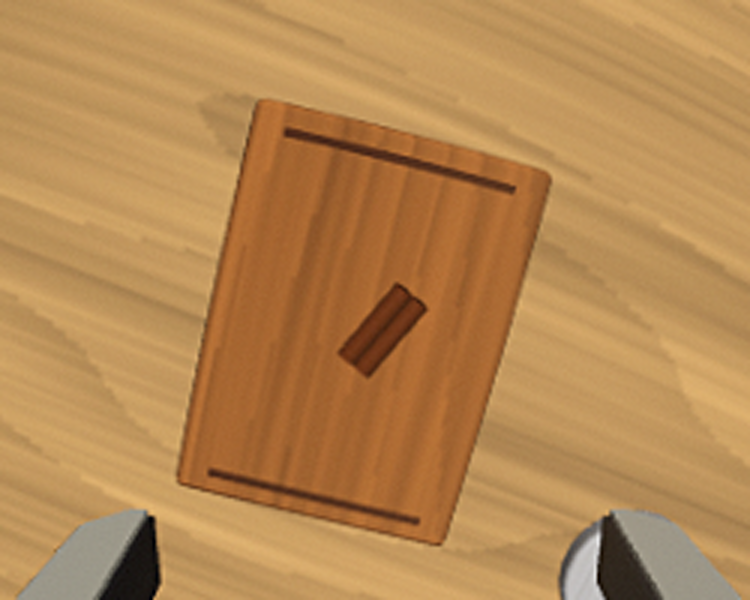

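Cinnamon centre is at crop (382,330), with its ends' mid-points at (412,296) and (354,365).

Run:
```python
from h import *
c=read_camera("wrist");d=np.load("wc.npz");s={"tool_pos":d["p"],"orientation":d["o"]}
w=lambda u:wat(c,s,np.array(u)/3+[130,60],.024)
A,B=w((412,296)),w((354,365));print((A+B)/2,np.linalg.norm(A-B),np.degrees(np.arctan2(*(A-B)[1::-1])))
m=wat(c,s,np.array((382,330))/3+[130,60],.024);print(m,1e3*(m-d["p"]))
```

```text
[0.46513699 0.2378684  0.024     ] 0.03864513407119704 -17.064275950704854
[0.46532092 0.23828004 0.024     ] [ 2.51423966e+00  9.15849127e-02 -2.03395422e+02]
```

```bash
python3 -m inch '[1,0,-25,-7,100, 2.4,0.1,-60,-14,90, 2.4,0.1,-95,-21,80, 2.4,0.1,-130,-28,70, 2.4,0.1,-160,-35,60, 2.4,0.1,-190,-39.4,60, 2.4,0.1,-204,-39.4,60, 2.4,0.1,-208.5,-39.4,60, 2.4,0.1,-208.5,-39.4,60]' 10
python3 -m inch '[0,0,0,0,0, 0,0,0,0,0, 0,0,0,0,0, 0,0,0,0,0, 0,0,0,0,0,0,0,0,0,0]' 10
```

```text
t: 4.22
tool_pos: [0.4666, 0.2372, 0.0199]
orientation: [3.105, -0.471, -0.001]
force: [-0.4, 0.5, 0.9]
opening: 0.0561
gripper_force: 0.0
t: 4.72
tool_pos: [0.4661, 0.2391, 0.0207]
orientation: [-3.106, 0.467, -0.001]
force: [-0.8, 0.7, -0.6]
opening: 0.0203
gripper_force: 0.0
```

```bash
python3 -m inch '[0,0,0,0,0, 0,0,0,0,0, 0,0,0,0,0]' 10
```

```text
t: 4.97
tool_pos: [0.466, 0.2391, 0.0205]
orientation: [-3.106, 0.467, -0.001]
force: [-1.2, -0.1, 2.7]
opening: 0.017
gripper_force: 10.0
```

```bash
python3 -m inch '[0,0,40,0,0, 0,0,80,0,0, 0,0,120,0,0, 8,-25,155,0,0, 20,-60,180,0,0, 31,-94,180,0,0, 43,-129,180,0,0, 54,-163,180,0,0, 66,-198,180,0,0, 77,-232,180,0,0]' && python3 -m inch '[12,-35,0,0,0, 17,-50.5,0,0,0, 17,-50.5,-25,0,0, 17,-50.5,-50,0,0, 17,-50.5,-70,0,0, 17,-50.5,-82,0,0, 17,-50.5,-82,0,0, 17,-50.5,-82,0,0]'
```

```text
t: 5.8
tool_pos: [0.543, 0.0051, 0.2]
orientation: [3.107, -0.467, 0.0]
force: [-0.3, 0.6, -0.6]
opening: 0.0165
gripper_force: 10.0
t: 6.47
tool_pos: [0.5594, -0.0434, 0.1178]
orientation: [3.107, -0.467, -0.002]
force: [-0.1, -0.3, 0.3]
opening: 0.0169
gripper_force: 10.0
```

Run:
```python
from h import *
s=robot.read_state();print(s["tool_pos"],s["force"],s["opening"],s["gripper_force"])
c=read_camera("wrist");d=read_camera("side")
a=cv2.resize(c["image"][150:350,130:380],(500,400));b=cv2.resize(d["image"][110:230,190:280],(300,400))
cv2.imwrite("pics/pl.png",np.hstack([a,b]))
```

```text
[ 0.55943777 -0.04341108  0.11783365] [-0.07219731 -0.28585599  0.27532311] 0.01692078968387736 10.000098198652267
```

View pics/pl.png

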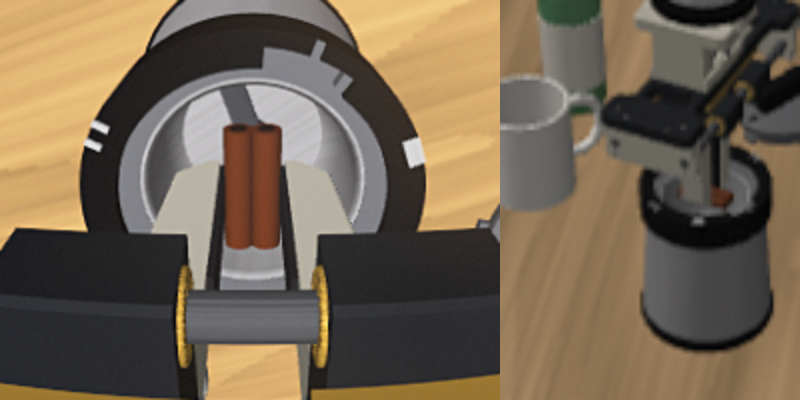

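The cinnamon is held level and centred over the bowl (left image 252,185). Releasing it.

```bash
python3 -m inch '[0,0,0,0,28, 0,0,0,0,28, 0,0,0,0,28, 0,0,0,0,28, 0,0,0,0,28, 0,0,30,0,28, 0,0,70,0,40, 0,0,110,0,50, 0,0,150,0,60, 0,0,150,0,60]'
python3 - <<'E'
from h import *
s=robot.read_state();print(s["tool_pos"],s["q"])
c=read_camera("wrist")
cv2.imwrite("pics/bowl.png",c["image"][90:260,150:360])
E
```

```text
t: 7.4
tool_pos: [0.5636, -0.0442, 0.2786]
orientation: [3.106, -0.468, 0.022]
force: [1.2, 0.4, 1.1]
opening: 0.0482
gripper_force: 0.0
[ 0.56356073 -0.04421422  0.27855514] [-1.69016168e-01  4.48260180e-03  1.51156047e+00  3.66574399e-05
  1.61131841e+00  1.70057035e+00]
```

View pics/bowl.png

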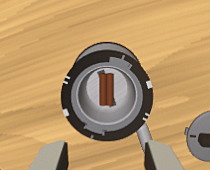

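Cinnamon lies in the bowl at (105,88). Going to the lid, turning to align with its bar.

```bash
python3 -m inch '[-3,-26,0,7,80, -6,-55,0,14,80, -9,-85,0,21,80, -12,-115,0,28,80, -14,-145,0,35,80, -17,-175,0,42,80, -20,-205,0,49,80, -23,-235,0,56,80, -25,-261,0,63,80, -25,-261,-20,66,80]' && python3 -m inch '[0,0,-40,0,80, 0,0,-70,0,80, 0,0,-90,0,80, 0,0,-90,0,80, 0,0,-90,0,80]'
python3 - <<'E'
from h import *
s=robot.read_state(); c=read_camera("wrist"); np.savez("wl2.npz",p=s["tool_pos"],o=s["orientation"])
im=c["image"]; cv2.imwrite("pics/wl2_full.png",im)
cv2.imwrite("pics/wl2.png",cv2.resize(im[60:260,130:380],(750,600),interpolation=cv2.INTER_CUBIC)); print(s["tool_pos"],s["orientation"],s["q"])
E
```

```text
t: 8.28
tool_pos: [0.5348, -0.3102, 0.2505]
orientation: [2.853, 1.302, 0.002]
force: [1.6, -0.1, 1.1]
opening: 0.0743
gripper_force: 0.0
t: 8.7
tool_pos: [0.5335, -0.3037, 0.1559]
orientation: [-2.856, -1.298, 0.004]
force: [0.0, 0.2, -0.3]
opening: 0.0744
gripper_force: 0.0
[ 0.53347014 -0.30368035  0.15588846] [-2.85649116 -1.29804483  0.00375603] [-6.01022534e-01  2.07706657e-01  1.51740086e+00  1.93227149e-05
  1.42114845e+00  1.16724928e-01]
```

View pics/wl2.png

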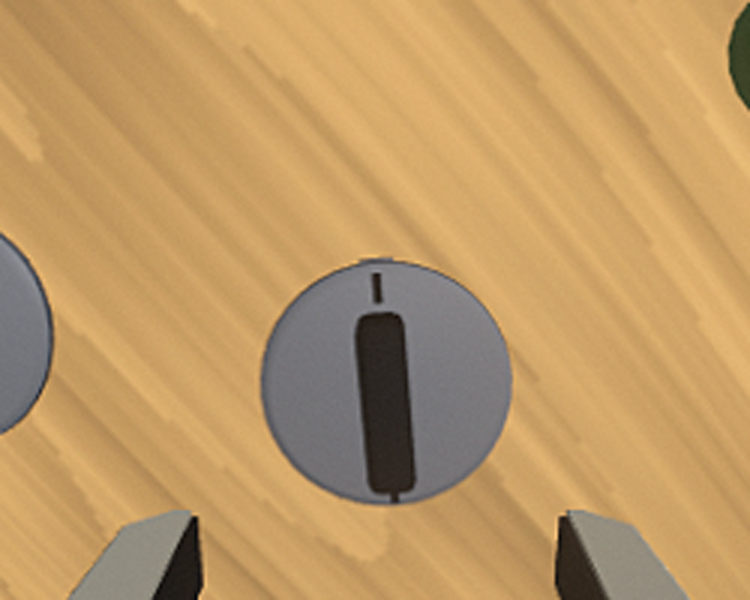

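Lid close up: cap spans x 262–512 and y 260–505 (centre about 387,382), bar from (380,312) to (391,494), end mark at (377,288). The bar is a few degrees off the tool axis.

Run:
```python
from h import *
c=read_camera("wrist");d=np.load("wl2.npz");s={"tool_pos":d["p"],"orientation":d["o"]}
w=lambda u,z:wat(c,s,np.array(u)/3+[130,60],z)
X=R.from_rotvec(d["o"]).as_matrix(); print("yaw",np.degrees(np.arctan2(X[1,0],X[0,0])))
A,B=w((380,312),.05),w((391,494),.05);print("bar",(A+B)/2,np.linalg.norm(A-B),np.degrees(np.arctan2(*(A-B)[1::-1])))
A,B=w((377,274),.024),w((396,502),.024);print("marks",(A+B)/2,np.linalg.norm(A-B),np.degrees(np.arctan2(*(A-B)[1::-1])))
for p in [((262,382),(512,380)),((386,260),(388,505))]:
    A,B=w(p[0],.024),w(p[1],.024);print("cap",(A+B)/2,np.linalg.norm(A-B))
```

```text
yaw 48.8760016074105
bar [ 0.53365724 -0.30476314  0.05      ] 0.06074389666651321 52.277957705604116
marks [ 0.53214838 -0.30727382  0.024     ] 0.08289817610367396 53.56325780864555
cap [ 0.53485435 -0.30424073  0.024     ] 0.08702525941369743
cap [ 0.53337467 -0.30596806  0.024     ] 0.08857049777255895
```

```bash
python3 -m inch '[0,-1.3,-30,3.5,70, 0,-1.3,-65,3.5,60, 0,-1.3,-95,3.5,50, 0,-1.3,-115,3.5,50, 0,-1.3,-128,3.5,50, 0,-1.3,-128,3.5,50, 0,-1.3,-128,3.5,50]' 40 && python3 -m inch '[0,0,0,0,0, 0,0,0,0,0, 0,0,0,0,0, 0,0,0,0,0, 0,0,0,0,0, 0,0,0,0,0, 0,0,0,0,0]' 40
```

```text
t: 9.38
tool_pos: [0.5357, -0.3064, 0.0316]
orientation: [2.818, 1.386, 0.001]
force: [0.3, 0.4, 0.0]
opening: 0.0465
gripper_force: 0.0
t: 9.97
tool_pos: [0.5352, -0.3061, 0.0308]
orientation: [2.818, 1.386, 0.001]
force: [-0.9, 0.2, 4.8]
opening: 0.0161
gripper_force: 40.0
```

```bash
python3 -m inch '[0,0,35,0,0, 0,0,75,0,0, 0,0,115,0,0, 0,0,155,7,0, 2,25,170,14,0, 5,50,170,21,0, 7,80,170,28,0, 10,110,170,35,0, 13,140,170,42,0, 15,170,170,49,0]' && python3 -m inch '[3,30,0,7,0, 5,55,0,14,0, 7,75,0,21,0, 8.8,91.9,0,28,0, 8.8,91.9,0,35,0, 8.8,91.9,0,40.7,0, 8.8,91.9,0,40.7,0, 8.8,91.9,-20,40.7,0, 8.8,91.9,-20,40.7,0, 8.8,91.9,-20,40.7,0]'
python3 - <<'E'
from h import *
for i in range(3):
    s=robot.read_state(); c=read_camera("wrist");X=R.from_rotvec(s["orientation"]).as_matrix();print(s["tool_pos"],np.degrees(np.arctan2(X[1,0],X[0,0])),s["q"][5],s["opening"],s["force"])
np.savez("wf.npz",p=s["tool_pos"],o=s["orientation"])
cv2.imwrite("pics/wf.png",cv2.resize(c["image"][130:300,150:365],(760,600),interpolation=cv2.INTER_CUBIC))
E
```

```text
t: 10.8
tool_pos: [0.5496, -0.1345, 0.1997]
orientation: [-1.983, -2.436, 0.0]
force: [0.4, 0.2, -1.6]
opening: 0.0159
gripper_force: 40.0
t: 11.63
tool_pos: [0.5574, -0.044, 0.1787]
orientation: [-1.024, -2.966, 0.001]
force: [-0.2, -0.4, -1.6]
opening: 0.0157
gripper_force: 40.0
[ 0.55740052 -0.0440113   0.1786915 ] 141.9098484841019 -1.0765142466603128 0.015724091740820696 [-0.18200058 -0.41560751 -1.60619738]
[ 0.55809304 -0.04414827  0.1797566 ] 141.9430696591468 -1.0770977593600626 0.015460010482695798 [-0.61857742 -0.43656208 -0.92268553]
[ 0.55859091 -0.04420433  0.18044853] 141.96911546163454 -1.077522696993624 0.015376379693495906 [-0.27333576 -0.01591766 -0.87587611]
```

View pics/wf.png

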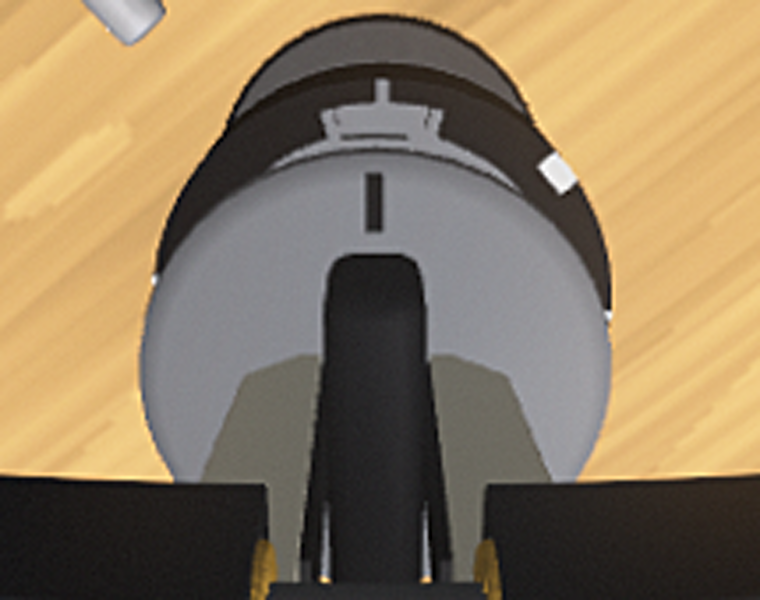

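The lid sits over the collar with its bar mark at (375,203) and the gate rib at (382,90): angularly in line, with roughly 1.5 mm of sideways offset. Numeric check in this frame, relative to the lid mark.

Run:
```python
from h import *
c=read_camera("wrist");d=np.load("wf.npz");s={"tool_pos":d["p"],"orientation":d["o"]}
sc=215/760; w=lambda u,z:wat(c,s,np.array([u[0]*sc,u[1]*170/600])+[150,130],z)
Rt=R.from_rotvec(d["o"]).as_matrix()
L=lambda p:1e3*(Rt.T@(p-d["p"]))[:2]   # mm, tool frame
zc=d["p"][2]-.0308+.024
for n,u,z in [("gate rib",(382,90),.131),("wide rib",(560,172),.131),("gate L",(335,118),.131),("gate R",(430,118),.131),("lid mark out",(375,173),zc),("lid mark in",(375,232),zc),("bar end top",(375,255),zc+.026),("lock rib R",(608,316),.131)]: print(n,L(w(u,z)).round(1))
```

```text
gate rib [48.   1.6]
wide rib [30.6 39.5]
gate L [42.1 -8.2]
gate R [42.1 11.6]
lid mark out [40.5  0.1]
lid mark in [30.1  0.1]
bar end top [34.4  0.1]
lock rib R [-2.4 52.2]
```

```bash
python3 -m inch '[0.7,1.5,0,0,0, 0.7,1.5,-10,0,0, 0.7,1.5,-15,0,0, 0.7,1.5,-18,0,0, 0.7,1.5,-20,0,0, 0.7,1.5,-22,0,0, 0.7,1.5,-22,0,0, 0.7,1.5,-22,0,0]'
```

```text
t: 12.5
tool_pos: [0.5594, -0.0425, 0.1581]
orientation: [-1.021, -2.971, 0.0]
force: [0.4, -0.1, -0.7]
opening: 0.0157
gripper_force: 40.0
```

```bash
python3 -m inch '[0,0,-2,0,0, 0,0,-4,0,0, 0,0,-6,0,0, 0,0,-7,0,0, 0,0,-7,0,0, 0,0,-7,0,0]'
```

```text
t: 13.0
tool_pos: [0.5593, -0.0425, 0.1511]
orientation: [-1.021, -2.971, 0.0]
force: [0.8, 0.5, -0.6]
opening: 0.0157
gripper_force: 40.0
```

```bash
python3 -m inch '[0,0,-0.5,0,0, 0,0,-1,0,0, 0,0,-1.5,0,0, 0,0,-1.5,0,0, 0,0,-1.5,0,0]'
```

```text
t: 13.42
tool_pos: [0.5595, -0.0426, 0.1508]
orientation: [1.021, 2.971, 0.0]
force: [-4.5, -0.7, 6.9]
opening: 0.0157
gripper_force: 40.0
```

Seated at exactly the predicted height, with a 7 N floor reaction. Turning clockwise.

```bash
python3 -m inch '[0,0,0.5,0,0, 0,0,0.5,0,0, 0,0,0.5,-5,0, 0,0,0.5,-10,0, 0,0,0.5,-15,0, 0,0,0.5,-20,0, 0,0,0.5,-25,0, 0,0,0.5,-25,0]'; python3 -c "
from h import *
s=robot.read_state();print(s['wrist_torque'],2*np.degrees(np.arctan2(s['orientation'][1],s['orientation'][0])))"
```

```text
t: 14.08
tool_pos: [0.56, -0.0425, 0.1508]
orientation: [1.644, 2.675, 0.001]
force: [0.6, 0.9, 5.7]
opening: 0.0156
gripper_force: 40.0
[ 0.05779688  0.02221731 -0.04727401] 116.84768878872251
```

```bash
python3 -m inch '[0,0,0,-5,0, 0,0,0,-10,0, 0,0,0,-15,0, 0,0,0,-20,0, 0,0,0,-25,0, 0,0,0,-25,0, 0,0,0,-25,0, 0,0,0,-25,0]'
python3 - <<'E'
from h import *
s=robot.read_state();print(s['wrist_torque'],2*np.degrees(np.arctan2(s['orientation'][1],s['orientation'][0])))
c=read_camera("wrist");np.savez("we.npz",p=s["tool_pos"],o=s["orientation"]);cv2.imwrite("pics/we.png",c["image"])
# white wide ribs & dark lid mark, in tool frame angle
im=c["image"].astype(int);m=(im.min(2)>200)&(im.max(2)-im.min(2)<25)
n,l,st,ce=cv2.connectedComponentsWithStats(m.astype(np.uint8))
Rt=R.from_rotvec(s["orientation"]).as_matrix()
for i in range(1,n):
    p=1e3*(Rt.T@(wat(c,s,ce[i],.131)-s["tool_pos"]))
    if st[i,4]>4 and np.hypot(*p[:2])<65: print(ce[i].round(1),st[i,4],p[:2].round(1),np.degrees(np.arctan2(p[1],p[0])).round(1))
E
```

```text
t: 14.75
tool_pos: [0.5603, -0.0426, 0.1508]
orientation: [2.175, 2.265, 0.002]
force: [5.1, 0.2, 3.7]
opening: 0.016
gripper_force: 40.0
[ 0.09288739 -0.86504585  0.07632621] 92.31555721439395
[256.5 162.5] 96 [47.8 -0.5] -0.6
[306.2 181.4] 19 [35.4 31.8] 41.9
[312.2 187.9] 14 [31.1 36. ] 49.2
```

Run:
```python
import cv2,numpy as np
g=cv2.imread("pics/we.png",0)
for r in range(166,206,3): 
    x=np.where(g[r,225:290]<55)[0]+225; print(r,x.min() if len(x) else None,x.max() if len(x) else None,x.mean().round(1) if len(x) else None,len(x))
```

```text
166 225 289 257.1 51
169 225 289 257.0 65
172 225 289 256.7 52
175 225 289 257.0 20
178 225 289 257.0 4
181 254 257 255.5 4
184 254 257 255.5 4
187 254 257 255.5 4
190 254 257 255.5 4
193 254 257 255.5 4
196 None None None 0
199 None None None 0
202 249 263 256.0 15
205 244 267 255.5 24
```

The lid mark (column 255.5) still lines up with the bar and points at the wide rib (column 256.5). I held it over 0.3 s, so I'm handing in.

```bash
python3 -m inch '[0,0,0,0,0, 0,0,0,0,0, 0,0,0,0,0]'; python3 -c "
from plant import job
print(job.close_job())"
```

```text
t: 15.05
tool_pos: [0.5603, -0.0426, 0.1508]
orientation: [2.177, 2.262, 0.002]
force: [6.0, 0.7, 4.7]
opening: 0.0161
gripper_force: 40.0
the job is handed in; nothing more can be done
None
```

The job is handed in at 15 s of the 62 s allowed: the cinnamon is in the bowl, and the lid is seated and held under 40 N grip with its bar pointing at the wide pulse rib; the judge returned no verdict.

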